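Queue two ring caps and hold the curing box's lid open

TASK

Get the curing box ready for a colleague to load: seat one of the two black ring caps flat in the near pocket of the aluminium strip beside the box (marked with one dimple), and only then the other cap in the far pocket (two dimples). With both caps queued, lift the box's lid, which falls shut by itself, to 45 degrees and finish while still holding it there: do not let go. Leave the other things on the bench where they are.

Things in the scene. Friction and masses are not known exactly. Their poses are not given: they have to be found in the camera images.
- cap_a_mid (a point): One of two alike black printed ring caps: 34 mm outside diameter, 16 mm high, open side up, standing on the bench; 12 g. The point is its centre, half-way up (8 mm above its underside); z is its axis. Either cap may go in either pocket.
- cap_b_mid (a point): The other black ring cap, same size and same point as the first.
- pocket_one (a point): Pocket one (one dimple): the nearer round blind pocket in the aluminium strip fixed to the box's right side. 39 mm wide, 6 mm deep; strip top 22 mm above the bench; a seated cap stands 10 mm proud. Point: centre of the pocket's floor, 16 mm above the bench. Axes are the box's: x from its front to its hinge, y left, z up. The box's side wall is 55 mm to the left of the centre, lid top 66 mm high.
- pocket_two (a point): Pocket two, marked with two dimples: the same, 76 mm farther from the robot along the box's x axis. The point is the centre of the pocket's floor.
- lid (a joint): Opening angle of the curing box's lid in rad: 0 is shut (level, as at the start), it grows as the front edge rises; the stop is at 1.2 and it falls shut from everywhere. 45 degrees is 0.785. The lid weighs about 0.35 kg, so that about 2 N at the bar lifts it.
- lid_bar (a point): Middle of the round steel bar handle near the lid's front edge. It lies along the box's y axis, 12 mm thick, 102 mm long, on two posts with 80 mm clear between them; centre line 110 mm above the bench when shut, 44 mm above the lid's face. Axes are the lid's: the box's when shut, turning about y as it opens. The bar may turn in the grip.
- lid_hinge (a point): Middle of the lid's hinge line at the back of the curing box, 58 mm above the bench. The grey box is 140 mm deep (x), 160 mm wide (y), fixed to the bench; the lid has an amber window. When shut, the bar is 118 mm in front of this line and 52 mm above it; it goes back and up in an arc about it. Axes are the lid's, y the hinge axis.
- puck_mid (a point): Bystander: turned steel puck, 45 mm wide, 12 mm high, among the caps. Point: its centre.
- glue_mid (a point): Bystander: white glue bottle with a red tip, 41 mm wide, 112 mm high. Point: 42 mm above its foot.
- tape_mid (a point): Bystander: roll of masking tape lying flat, 81 mm wide, 24 mm high. Point: its centre.
- driver_mid (a point): Bystander: screwdriver with a red handle lying left of the box, 195 mm long, 31 mm thick. Point: its middle.

How it is judged:
By the outcome, as a careful person would: the job done as asked, in the order asked, and still so for the second after the job is handed in, while the arm keeps its last pose, push and grip.
It also fails if it takes over 58 s, if anything falls off the work surface, if the arm or the gripper's body presses on something with over 40 N, if the wrist force passes 120 N, or if a joint passes its speed limit or range.

ROBOT

A 6-joint arm with a two-finger parallel gripper is mounted at the origin on a cart in front of the work surface, level with it; the furniture and walls round the work are solid. World frame = base frame: x ahead of the robot, y to its left, z up, the work surface at z = 0. Lengths are in mm, angles in rad, forces in N, time in s.
With the tool pointing down it reaches from about 350 to 800 mm from the base axis. Payload 7.3 kg.
Tool frame: the origin (TCP) lies between the finger pads; the fingertips stand 19 mm ahead of it and the grasp point (between the pads) is the TCP (env.finger_overhang is the distance from the TCP to the fingertips, in mm); z points along the fingers, y is the direction in which the jaws open and shut (so a half turn about z gives the same grasp; the last joint's range is limited). The gripper opens to 85 mm and grips with 20 to 120 N. Pads are 22 mm wide; open, the fingers measure 114 mm over their backs; the gripper's body (76 mm by 85 mm) begins 54 mm behind the grasp point. The pads swing forward as they close: fully open they stand 13 mm farther back than shut.
Start: joints at [-1.405, 0.342, 1.524, -0, 1.275, -0.146], TCP at [161.078, -499.697, 250.322] pointing down, gripper open.
Joint ranges: [-2.53, 2.53], [-0.77, 2.02], [0.04, 2.7], [-1, 4.14], [0.28, 2.66], [-3.11, 3.11]. Speed limits (rad/s): [2.57, 2.57, 3.14, 3.14, 3.14, 3.14].

INTERFACE

Orientations are given as a unit quaternion [x, y, z, w].
In Python, from station import status, vision, env gives the robot as it stands. The module is installed in compiled form; this text tells all that it offers.
- The arm moves only by the shell command python3 -m jog 'ROWS' [OPENING] [FORCE]. ROWS is JSON, one flat list of numbers, 6 for each row, row after row: the shift along the tool's x, y, z in m, then the turn, a rotation vector about the tool's x, y, z in degrees. A call has 1 to 20 rows; each row shifts and turns the commanded pose from where the row before left it, along the tool's axes as they then stand; what a row does not reach is not made up. A row lasts 1/8 s, in which the tool goes at most 62.5 mm and 10.7 degrees, less where a joint would pass 70% of its speed; a pose out of reach is approached as far as the arm can. A call with a gripper value outside its range is refused whole. OPENING is the closure, from 0 (fully open) to 1 (shut), set as the call begins (- or left out, the last holds). The fingers move at their own pace and stop on an object; FORCE is the grip in N (left out, the last holds). Time passes only in rows, so rows that do not move let the fingers close. It gives the time, the measured TCP pose, the force and the opening at its end, in the units of the state.
- status.state(): the state, without advancing time (a new reading comes with each control period).
- vision.camera(name): name is "scene" or "top" or "wrist"; returns a dict with "image" (400x640x3 uint8, red, green, blue), "camera_matrix" (3x3 intrinsics, pixels), "rvec" (rotation vector, rad) and "tvec" (3), from world to camera coordinates, as OpenCV has them; the wrist camera has in their place "mount" (4x4, takes a point from camera to tool coordinates, whose origin is the TCP and whose axes are the flange's). Camera axes: x right, y down, z forward; pixel columns grow to the right and rows downward; lengths in mm; the calibration is good to about 2 mm. A picture is of the moment at which its call begins: read the wrist's pose just before it. There is no depth.
- env.finish_job(): hands the job in, once; it reports no verdict.
The state is a dict: "time_s": time; "joint_pos": joint angles; "dq": joint speeds; "tau": joint torques, N m; "eef_pos": TCP position; "eef_rot": TCP orientation; "ft_force": force on the tool from outside, world axes, zero at the start; "torque": the same for the moment, N m; "gripper_width": opening from 0.0 (shut) to 1.0 (fully open).
Only numpy, scipy, OpenCV 4.12 (cv2) and the standard library are available. Lean on these libraries where they do the work, as an engineer would, in place of code of your own. Each camera call takes 0.05 s, during which the arm holds its last target.

## Working session

There is one attempt and no reset: what is moved stays moved. The work goes in short steps, Python scripts to look and compute and a shell command to move; the robot and the scene stay as the last step left them, time stands still between calls to the robot, and variables do not carry over. Pictures are saved under pics/ and viewed, and the job is handed in when it is done.

```bash
mkdir -p pics
cat > h.py <<'E'
import numpy as np, cv2
from scipy.spatial.transform import Rotation as R
from station import status, vision, env
def cam(n):
    s=status.state(); c=vision.camera(n)
    K=np.array(c["camera_matrix"],float)
    if n=="wrist":
        T=np.eye(4);T[:3,:3]=R.from_quat(s["eef_rot"]).as_matrix();T[:3,3]=s["eef_pos"]
        M=T@np.array(c["mount"]); Rwc=M[:3,:3]; o=M[:3,3]
    else:
        r=cv2.Rodrigues(np.array(c["rvec"],float))[0]; Rwc=r.T; o=-r.T@np.array(c["tvec"],float).ravel()
    return c["image"],K,Rwc,o
def ray(K,Rwc,o,uv,z):
    d=Rwc@np.linalg.inv(K)@np.array([uv[0],uv[1],1.]); return o+d*(z-o[2])/d[2]
def proj(K,Rwc,o,p):
    q=K@(Rwc.T@(np.asarray(p,float)-o)); return q[:2]/q[2]
def save(img,n): cv2.imwrite("pics/"+n,img[:,:,::-1])
E
python3 - <<'E'
from h import *
s=status.state(); print({k:np.round(v,3) for k,v in s.items()}, env.finger_overhang)
for n in("scene","top","wrist"):
    i,K,r,o=cam(n); save(i,n+"0.png"); print(n,o.round(),r[:,2].round(2),K[0,0])
print(R.from_quat(s["eef_rot"]).as_matrix().round(3))
E
```

```text
{'time_s': np.float64(0.0), 'joint_pos': array([-1.405,  0.343,  1.525, -0.   ,  1.275, -0.146]), 'dq': array([ 0.   , -0.001,  0.001, -0.   , -0.   ,  0.   ]), 'tau': array([ 0.0000e+00, -4.3367e+01, -2.4601e+01, -0.0000e+00,  8.0000e-03,
        0.0000e+00]), 'eef_pos': array([ 161.002, -499.307,  249.613]), 'eef_rot': array([ 0.988,  0.155, -0.   , -0.001]), 'ft_force': array([-0.171,  0.545, -0.277]), 'torque': array([ 0.033,  0.005, -0.007]), 'gripper_width': np.float64(0.994)} 19.0
scene [-411.  716.  759.] [ 0.71 -0.51 -0.48] 388.98732153728565
top [ 338.    8. 1291.] [ 0.17  0.01 -0.98] 436.04707542998483
wrist [ 227. -479.  374.] [-0.26 -0.08 -0.96] 317.8284826236241
[[ 0.952  0.307 -0.   ]
 [ 0.307 -0.952  0.002]
 [ 0.    -0.002 -1.   ]]
```

View pics/scene0.png

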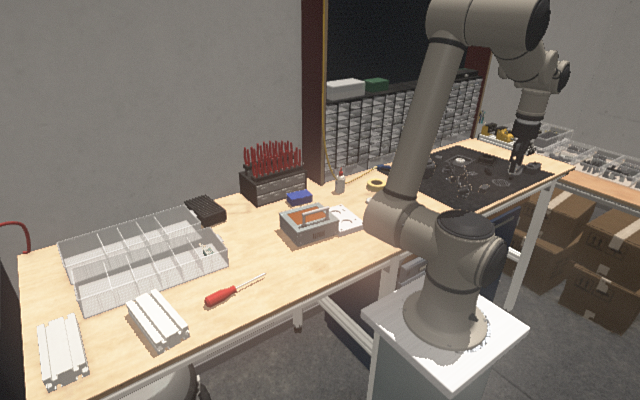

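View pics/top0.png

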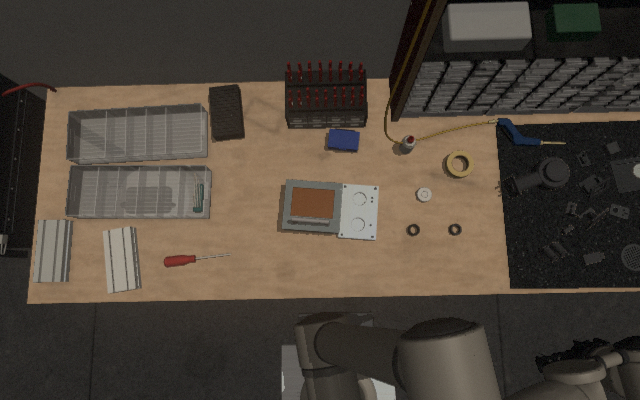

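View pics/wrist0.png

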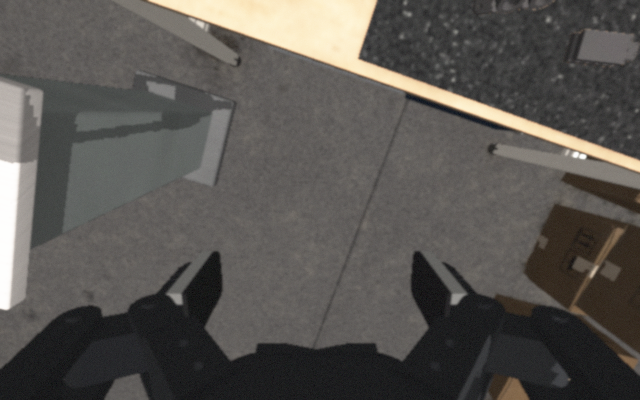

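The top view shows the caps at about (413,230) and (455,230), the puck at (424,195), the pockets at about (357,225) and (359,198), and the box around (312,205). I'll zoom in there and measure.

Run:
```python
from h import *
i,K,r,o=cam("top")
c=i[170:250,270:470]; save(cv2.resize(c,None,fx=4,fy=4,interpolation=cv2.INTER_CUBIC),"topz.png")
g=cv2.cvtColor(i,cv2.COLOR_RGB2GRAY)
m=np.zeros_like(g); m[215:245,400:470]=(g[215:245,400:470]<90)*255
for k in cv2.findContours(m,cv2.RETR_EXTERNAL,cv2.CHAIN_APPROX_NONE)[0]:
    if len(k)<10: continue
    (u,v),rad=cv2.minEnclosingCircle(k); print("cap",u,v,rad,ray(K,r,o,(u,v),12).round(1), rad/K[0,0]*1290)
for n,p in dict(near=(357,225),far=(359,198)).items(): print(n,ray(K,r,o,p,20).round(1))
```

```text
cap 454.5 229.0 6.800835609436035 [ 465.8 -353.2   12. ] 20.11956605263635
cap 412.6612854003906 229.9193572998047 6.97877836227417 [ 465.9 -230.9   12. ] 20.645991211972277
near [483.3 -67.9  20. ]
far [563.4 -76.6  20. ]
```

View pics/topz.png

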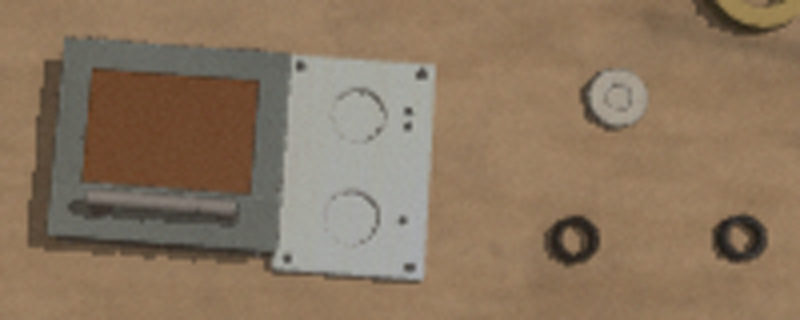

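```bash
python3 -m jog '[0,0,0,0,0,-9.4, 0,0,0,0,0,-9.4, 0,0,0,0,0,-9.4, 0,0,0,0,0,-9.4, 0,0,0,0,0,-9.4, 0,0,0,0,0,-9.4, 0,0,0,0,0,-9.4, 0.042,0.027,0,0,0,0, 0.042,0.027,0,0,0,0, 0.042,0.027,0,0,0,0, 0.042,0.027,0,0,0,0, 0.042,0.027,0,0,0,0, 0.042,0.027,0,0,0,0, 0.042,0.027,0,0,0,0, 0.042,0.027,0,0,0,0, 0.042,0.027,0,0,0,0, 0,0,0,0,0,0]' 0 40
python3 - <<'E'
from h import *
i,K,r,o=cam("wrist"); save(i,"w1.png"); print(o.round(1)); np.savez("w1.npz",i=i,K=K,r=r,o=o)
for n,p in dict(near=(484,-68,22),far=(563,-77,22),A=(466,-231,16),B=(466,-353,16)).items(): print(n,proj(K,r,o,p).round())
E
```

```text
time_s: 2.33
eef_pos: [445.6, -148.3, 250.1]
eef_rot: [0.744, 0.669, 0.0, -0.0]
ft_force: [0.2, 0.0, -0.5]
gripper_width: 0.997
[454.  -80.8 374.1]
near [343.  96.]
far [419.  97.]
A [339. 239.]
B [347. 325.]
```

View pics/w1.png

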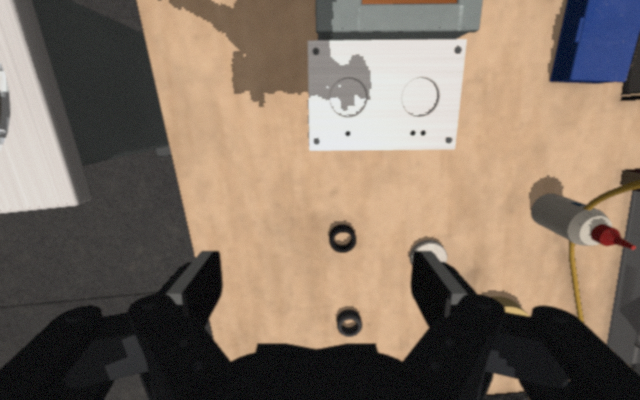

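The wrist view shows near pocket at (348,97) with one dimple, far pocket (420,97) with two, and the caps at (342,238) and (348,322). I'll refine those.

Run:
```python
from h import *
d=np.load("w1.npz"); i,K,r,o=[d[k] for k in "iKro"]
a=cv2.resize(i[40:155,300:470],None,fx=4,fy=4,interpolation=cv2.INTER_CUBIC)
b=cv2.resize(i[210:350,315:375],None,fx=4,fy=4,interpolation=cv2.INTER_CUBIC)
save(a,"w1a.png")
g=cv2.cvtColor(i,cv2.COLOR_RGB2GRAY)
for (u0,u1,v0,v1) in((322,362,218,258),(328,368,300,345)):
    m=((g[v0:v1,u0:u1]<75)*255).astype(np.uint8)
    cs=max(cv2.findContours(m,cv2.RETR_EXTERNAL,cv2.CHAIN_APPROX_NONE)[0],key=len)
    x,y,w,h=cv2.boundingRect(cs); e=cv2.fitEllipse(cs); print(x+u0,y+v0,w,h,e)
    uv=np.array(e[0])+[u0,v0]; print(uv,ray(K,r,o,uv,8).round(1))
save(b,"w1b.png")
# strip corners z=22
m=((i.min(2)>165)*255).astype(np.uint8); m[:, :300]=0; m[:,470:]=0; m[155:]=0
cs=max(cv2.findContours(m,cv2.RETR_EXTERNAL,cv2.CHAIN_APPROX_NONE)[0],key=len)
q=cv2.approxPolyDP(cv2.convexHull(cs),6,True)[:,0]
for p in q: print(p,ray(K,r,o,p,22).round(1))
```

```text
329 224 27 28 ((19.90882110595703, 19.507457733154297), (25.617496490478516, 27.92001724243164), 162.8435821533203)
[341.90882111 237.50745773] [ 469.9 -232.9    8. ]
337 309 24 26 ((20.54546546936035, 21.604007720947266), (23.03618049621582, 25.834514617919922), 164.52354431152344)
[348.54546547 321.60400772] [ 468.6 -354.2    8. ]
[466  39] [611.6 -26.4  22. ]
[454 149] [ 600.7 -135.9   22. ]
[309 150] [ 441.9 -120.2   22. ]
[308  98] [446.9 -65.9  22. ]
[329  41] [474.1 -13.7  22. ]
```

View pics/w1a.png

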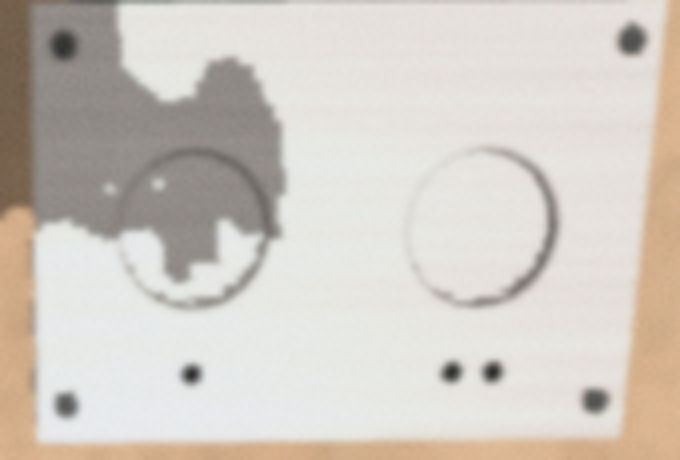

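View pics/w1b.png

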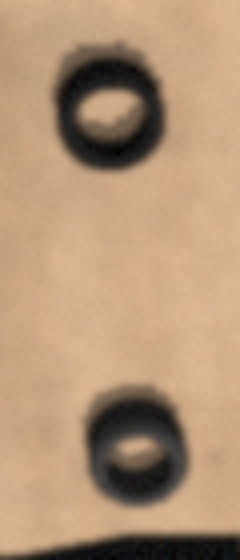

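Run:
```python
from h import *
d=np.load("w1.npz"); i,K,r,o=[d[k] for k in "iKro"]
P=[ray(K,r,o,uv,22) for uv in((348.3,96.5),(420,96.5))]
print([p.round(1) for p in P], np.linalg.norm(P[1]-P[0]), np.degrees(np.arctan2(*(P[1]-P[0])[[1,0]])))
for s in((300+63/4,40+45/4),(300+632/4,40+39/4),(300+66/4,40+404/4),(300+595/4,40+400/4)): print(ray(K,r,o,s,22).round(1))
for uv,z in (((315+110/4,210+114/4),12),((315+136/4,210+449/4),12)): print("cap",ray(K,r,o,uv,z).round(1))
i2,K,r,o=cam("top")
P=[ray(K,r,o,uv,22) for uv in((357.4,224),(359.2,198.5))];print([p.round(1) for p in P])
```

```text
[array([489.3, -68.9,  22. ]), array([564.5, -76.8,  22. ])] 75.57205725670364 -6.053330270154939
[459.8 -21.7  22. ]
[603.7 -35.6  22. ]
[ 451.1 -111.4   22. ]
[ 594.9 -125.5   22. ]
cap [ 470.3 -232.6   12. ]
cap [ 468.9 -352.3   12. ]
[array([486. , -69.1,  22. ]), array([561.6, -77. ,  22. ])]
```

```bash
python3 -m jog '[-0.0204,0.0083,0.038,0,0,0, -0.0204,0.0083,0.038,0,0,0, -0.0204,0.0083,0.038,0,0,0, -0.0204,0.0083,0.038,0,0,0, 0,0,0,0,0,0, 0,0,0,0,0,0]' 0.3 40
python3 - <<'E'
from h import *
i,K,r,o=cam("wrist"); save(i,"w2.png"); np.savez("w2.npz",i=i,K=K,r=r,o=o)
print(proj(K,r,o,(470,-232.6,8)),proj(K,r,o,(470,-232.6,16)),status.state()["eef_pos"])
E
```

```text
time_s: 3.18
eef_pos: [467.9, -236.2, 99.2]
eef_rot: [0.746, 0.666, 0.0, 0.0]
ft_force: [0.1, 0.0, -0.5]
gripper_width: 0.704
[316.73590155 206.13182022] [316.76230457 209.48963127] [ 468.35739622 -235.95297249   99.73089626]
```

View pics/w2.png

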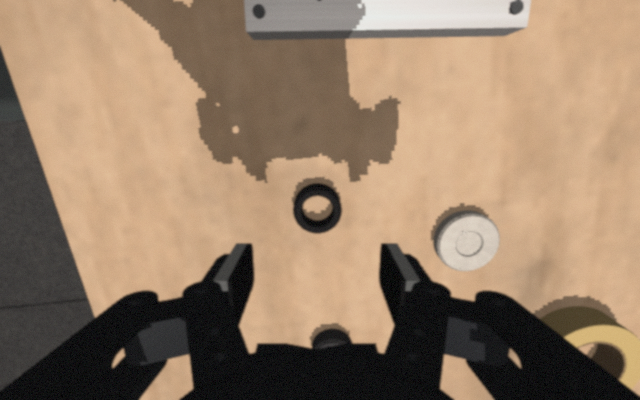

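```bash
python3 -m jog '[0.0036,0.0014,0.035,0,0,0, 0,0,0.028,0,0,0, 0,0,0.0105,0,0,0, 0,0,0,0,0,0]' - 40
python3 -m jog '[0,0,0,0,0,0, 0,0,0,0,0,0, 0,0,0,0,0,0, 0,0,0,0,0,0]' 1 25
python3 - <<'E'
from h import *
i,K,r,o=cam("wrist"); save(i,"w3.png")
s=status.state();print(s["eef_pos"],s["gripper_width"],s["ft_force"])
E
```

```text
time_s: 3.72
eef_pos: [470.4, -232.1, 25.6]
eef_rot: [0.745, 0.667, 0.0, 0.0]
ft_force: [-0.2, -0.2, -0.1]
gripper_width: 0.702
time_s: 4.22
eef_pos: [470.8, -232.6, 26.3]
eef_rot: [0.745, 0.667, 0.0, 0.001]
ft_force: [-0.2, 0.5, 5.9]
gripper_width: 0.37
[ 470.79563638 -232.59635269   26.26423104] 0.3696821917773793 [-1.56797402  0.0167722   5.46414339]
```

View pics/w3.png

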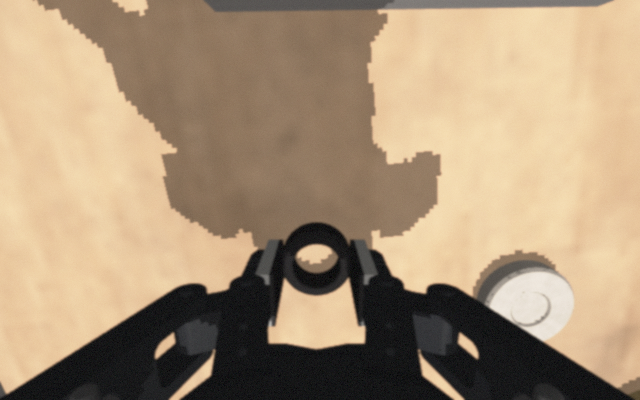

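Run:
```python
from h import *
i,K,r,o=cam("wrist"); s=status.state()
print(s["gripper_width"],s["ft_force"],s["eef_pos"])
Rt=R.from_quat(s["eef_rot"]).as_matrix(); p=np.array(s["eef_pos"])
for z in(16,8,0): print(z,proj(K,r,o,(p[0],p[1],z)).round(1))
save(cv2.resize(i[200:350,220:420],None,fx=4,fy=4,interpolation=cv2.INTER_CUBIC),"w3z.png")
for z in (16,8,0): print(ray(K,r,o,(316,251 if z==0 else 258),z).round(1))
```

```text
0.36665544864465904 [-1.05354467  0.76845554  4.90071231] [ 470.7975809  -232.61569304   26.28444073]
16 [313.6 263.9]
8 [313.6 256.3]
0 [313.7 249.5]
[ 472.3 -229.8   16. ]
[ 471.8 -233.6    8. ]
[ 471.9 -233.6    0. ]
```

View pics/w3z.png

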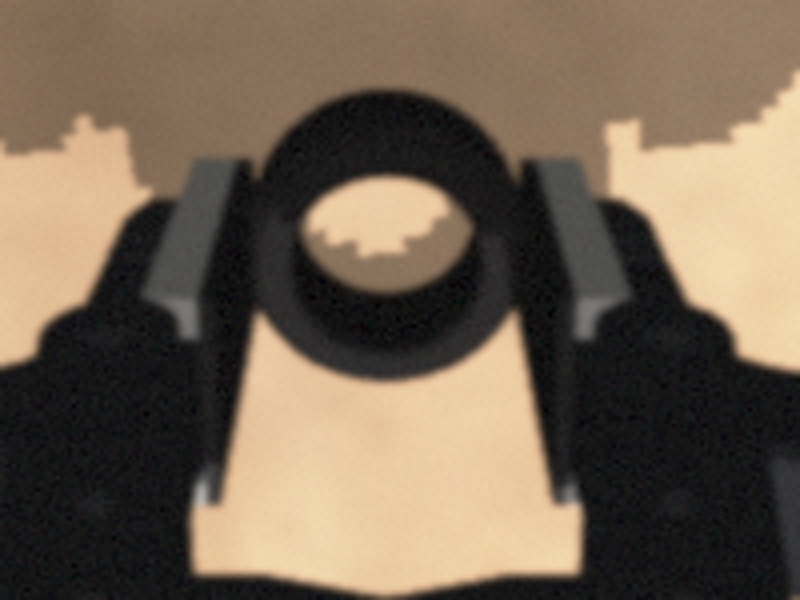

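```bash
python3 -m jog '[0,0,-0.02,0,0,0, 0,0,-0.034,0,0,0, 0.041,0,0,0,0,0, 0.041,0,0,0,0,0, 0.041,0,0,0,0,0, 0.0415,-0.001,0,0,0,0, 0,0,0,0,0,0, 0,0,0,0,0,0]' 1 25
python3 - <<'E'
from h import *
i,K,r,o=cam("wrist"); save(i,"w4.png"); s=status.state()
print(s["gripper_width"],s["ft_force"],s["eef_pos"]);np.savez("w4.npz",i=i,K=K,r=r,o=o,p=s["eef_pos"],q=s["eef_rot"])
save(cv2.resize(i[150:350,200:440],None,fx=3,fy=3,interpolation=cv2.INTER_CUBIC),"w4z.png")
E
```

```text
time_s: 5.32
eef_pos: [487.6, -68.9, 79.3]
eef_rot: [0.745, 0.667, 0.0, 0.001]
ft_force: [0.3, 0.5, 0.3]
gripper_width: 0.37
0.3714084602689388 [-0.70567687  0.56585611  0.31301249] [487.55770323 -69.33379356  79.20353972]
```

View pics/w4.png

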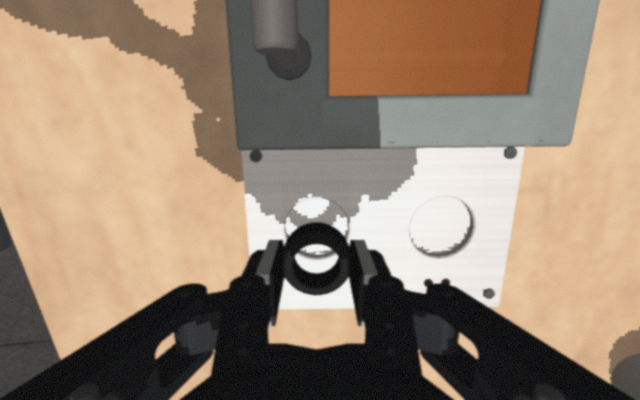

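View pics/w4z.png

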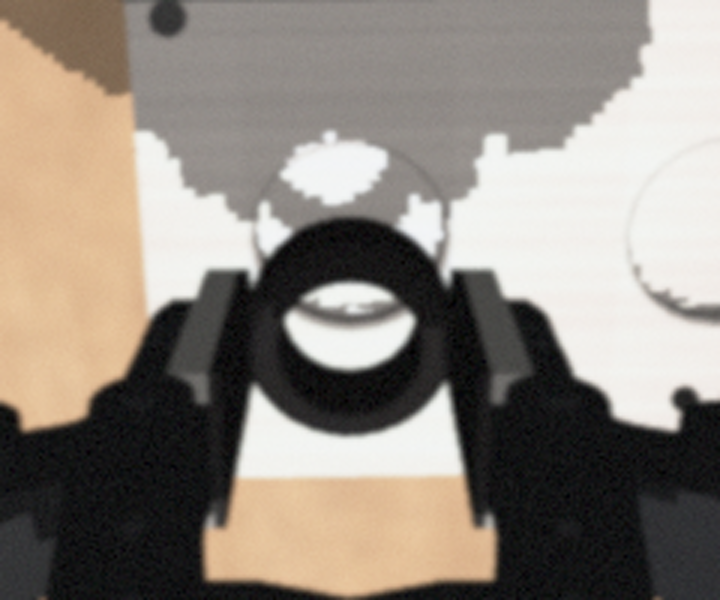

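Run:
```python
from h import *
d=np.load("w4.npz"); i,K,r,o,p=[d[k] for k in "iKrop"]
A=ray(K,r,o,(317.7,226.8),22); B=ray(K,r,o,(441,226),22); print(A,B,np.linalg.norm(A-B))
print("cap top",ray(K,r,o,(316.7,261.7),69), p)
# rim check: cap rim of center c at z, project extremes
for c in (p, p+[1.2,0,0]):
  for z in (69,53):
    t=np.linspace(0,6.283,60); q=np.array([proj(K,r,o,(c[0]+17*np.cos(a),c[1]+17*np.sin(a),z)) for a in t]); q=(q-[200,150])*3
    print(z,q.min(0).round(),q.max(0).round())
q=np.array([proj(K,r,o,(A[0]+19.5*np.cos(a),A[1]+19.5*np.sin(a),22)) for a in t]); q=(q-[200,150])*3
print("pocket",q.min(0).round(),q.max(0).round())
```

```text
[489.89371571 -68.36170399  22.        ] [564.2607255  -76.08045237  22.        ] 74.76651136599445
cap top [489.18090221 -68.04065108  69.        ] [487.55770323 -69.33379356  79.20353972]
69 [231. 241.] [450. 440.]
53 [242. 206.] [441. 389.]
69 [239. 240.] [458. 440.]
53 [249. 206.] [448. 389.]
pocket [257. 137.] [450. 319.]
```

```bash
python3 -m jog '[0.0011,0.0004,0.014,0,0,0, 0,0,0.012,0,0,0, 0,0,0.006,0,0,0, 0,0,0.003,0,0,0, 0,0,0,0,0,0]'
python3 - <<'E'
from h import *
i,K,r,o=cam("wrist"); save(i,"w5.png"); s=status.state()
print(s["gripper_width"],s["ft_force"],s["eef_pos"])
save(cv2.resize(i[150:350,200:440],None,fx=3,fy=3,interpolation=cv2.INTER_CUBIC),"w5z.png")
E
```

```text
time_s: 6.0
eef_pos: [487.7, -67.6, 43.6]
eef_rot: [0.745, 0.667, -0.0, -0.0]
ft_force: [-0.5, 0.3, 0.5]
gripper_width: 0.371
0.37180587732520964 [-0.29055837 -0.2760387  -0.77279758] [487.85959135 -67.55914605  43.8453491 ]
```

View pics/w5z.png

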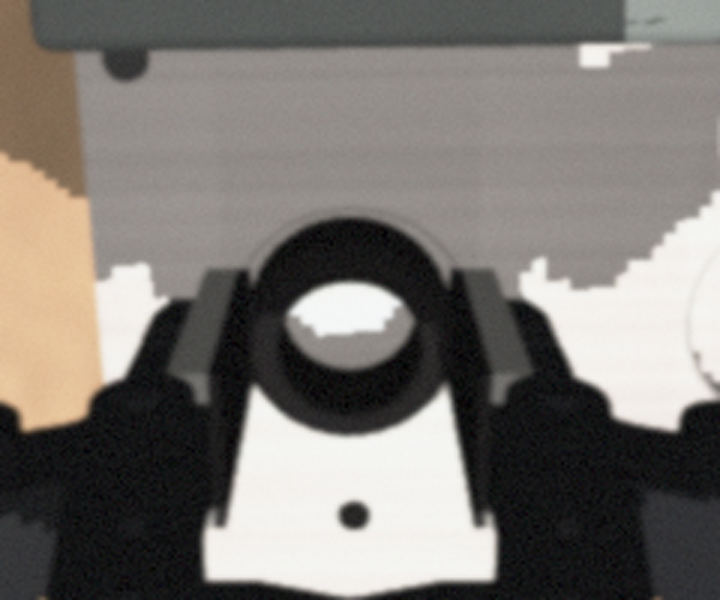

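```bash
python3 -m jog '[0,0,0.0015,0,0,0, 0,0,0,0,0,0]' 
python3 -m jog '[0,0,0,0,0,0, 0,0,0,0,0,0, 0,0,0,0,0,0]' 0.42
python3 -m jog '[0,0,-0.02,0,0,0, 0,0,-0.04,0,0,0, 0,0,-0.04,0,0,0, 0,0,0,0,0,0]' 0.3
python3 - <<'E'
from h import *
i,K,r,o=cam("wrist"); save(i,"w6.png"); s=status.state()
print(s["gripper_width"],s["ft_force"],s["eef_pos"])
np.savez("w6.npz",i=i,K=K,r=r,o=o,p=s["eef_pos"])
E
```

```text
time_s: 6.3
eef_pos: [487.8, -67.5, 42.4]
eef_rot: [0.745, 0.667, 0.0, 0.0]
ft_force: [0.4, 0.7, -0.6]
gripper_width: 0.371
time_s: 6.68
eef_pos: [487.8, -67.5, 42.3]
eef_rot: [0.745, 0.667, 0.0, 0.0]
ft_force: [-0.3, 0.6, -0.9]
gripper_width: 0.577
time_s: 7.18
eef_pos: [489.5, -68.0, 145.1]
eef_rot: [0.745, 0.667, 0.002, 0.003]
ft_force: [-0.9, -0.3, 0.7]
gripper_width: 0.704
0.7008853556793728 [ 0.24259759 -0.37020338 -0.20737937] [488.37007561 -67.68223231 143.36064976]
```

View pics/w6.png

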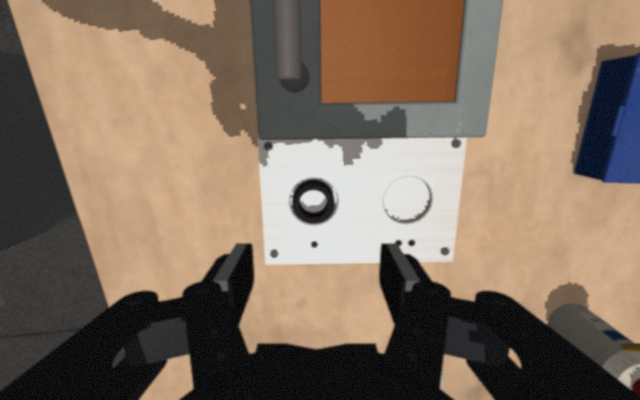

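Run:
```python
from h import *
d=np.load("w6.npz"); i,K,r,o,p=[d[k] for k in "iKrop"]
save(cv2.resize(i[160:260,260:460],None,fx=4,fy=4,interpolation=cv2.INTER_CUBIC),"w6z.png")
```

```text
(no output)
```

View pics/w6z.png

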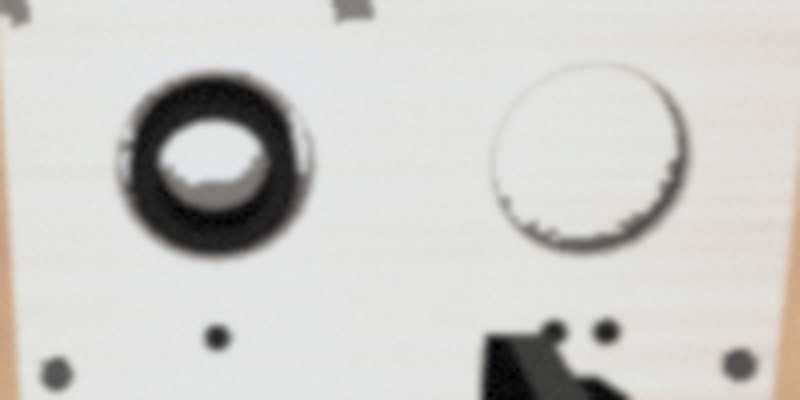

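Near cap is seated flat and centred in the one-dimple pocket. On to the second cap.

```bash
python3 -m jog '[-0.0476,0.0019,0.0073,0,0,0, -0.0476,0.0019,0.0073,0,0,0, -0.0476,0.0019,0.0073,0,0,0, -0.0476,0.0019,0.0073,0,0,0, -0.0476,0.0019,0.0073,0,0,0, -0.0476,0.0019,0.0073,0,0,0, 0,0,0,0,0,0, 0,0,0,0,0,0]' 0.3 25
python3 - <<'E'
from h import *
i,K,r,o=cam("wrist"); save(i,"w7.png"); s=status.state()
print(s["gripper_width"],s["eef_pos"],s["eef_rot"])
g=cv2.cvtColor(i,cv2.COLOR_RGB2GRAY)
u,v=proj(K,r,o,(468,-352.5,8)).astype(int); print(u,v)
m=((g[v-40:v+33,u-45:u+45]<75)*255).astype(np.uint8)
cs=max(cv2.findContours(m,cv2.RETR_EXTERNAL,cv2.CHAIN_APPROX_NONE)[0],key=len)
e=cv2.fitEllipse(cs); uv=np.array(e[0])+[u-45,v-40]; print(cv2.boundingRect(cs),uv,ray(K,r,o,uv,8))
E
```

```text
time_s: 8.22
eef_pos: [466.9, -351.7, 97.1]
eef_rot: [0.745, 0.667, 0.0, -0.002]
ft_force: [-0.8, 0.1, -0.3]
gripper_width: 0.696
0.7037963047160181 [ 467.20919914 -351.3300582    97.53287899] [ 7.44939583e-01  6.67130902e-01  9.48754482e-06 -1.17342699e-03]
316 213
(24, 20, 47, 49) [317.91345596 216.938797  ] [ 468.70663657 -355.25035838    8.        ]
```

View pics/w7.png

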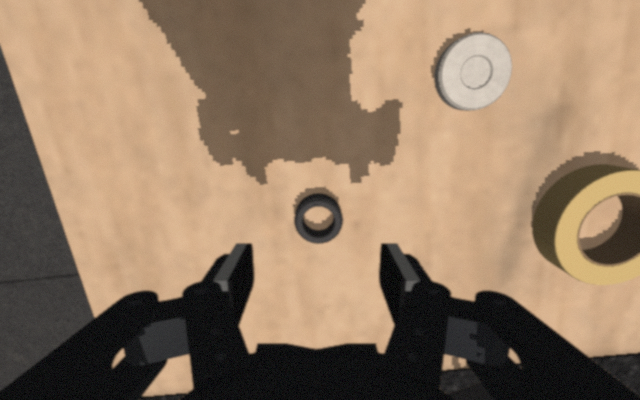

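```bash
python3 -m jog '[-0.0036,0.0009,0.034,0,0,0, 0,0,0.027,0,0,0, 0,0,0.0105,0,0,0, 0,0,0,0,0,0]' 0.3 25
python3 -m jog '[0,0,0,0,0,0, 0,0,0,0,0,0, 0,0,0,0,0,0, 0,0,0,0,0,0]' 1 25
python3 - <<'E'
from h import *
i,K,r,o=cam("wrist"); save(cv2.resize(i[150:350,200:440],None,fx=3,fy=3,interpolation=cv2.INTER_CUBIC),"w8z.png")
E
```

```text
time_s: 8.78
eef_pos: [468.2, -355.4, 26.8]
eef_rot: [0.745, 0.667, -0.0, -0.001]
ft_force: [0.2, -1.6, 0.3]
gripper_width: 0.702
time_s: 9.28
eef_pos: [468.7, -356.7, 28.4]
eef_rot: [0.745, 0.667, 0.0, 0.001]
ft_force: [-0.7, 2.1, 6.3]
gripper_width: 0.368
```

View pics/w8z.png

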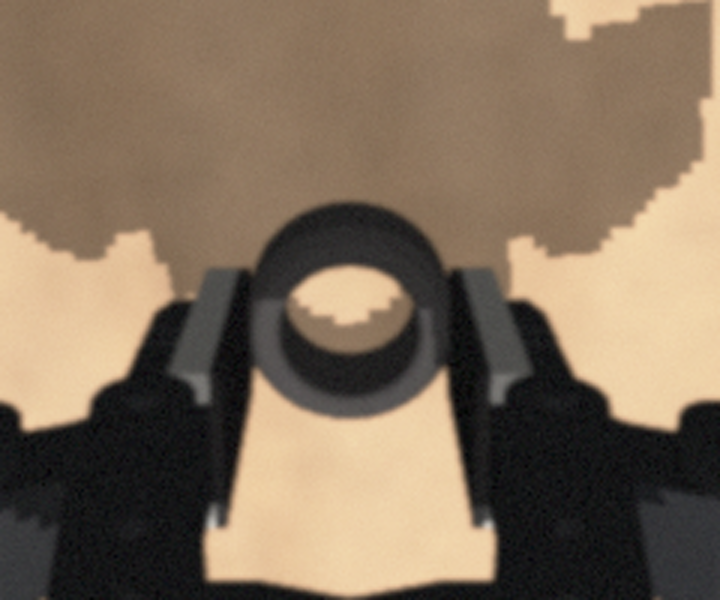

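```bash
python3 -m jog '[0,0,-0.02,0,0,0, 0,0,-0.034,0,0,0, 0.048,0.0105,0,0,0,0, 0.048,0.0105,0,0,0,0, 0.048,0.0105,0,0,0,0, 0.048,0.0105,0,0,0,0, 0.048,0.0105,0,0,0,0, 0.046,0.0105,0,0,0,0, 0,0,0,0,0,0, 0,0,0,0,0,0]' 1 25
python3 - <<'E'
from h import *
i,K,r,o=cam("wrist"); save(i,"w9.png"); s=status.state()
print(s["gripper_width"],s["ft_force"],s["eef_pos"]);np.savez("w9.npz",i=i,K=K,r=r,o=o,p=s["eef_pos"],q=s["eef_rot"])
save(cv2.resize(i[150:350,200:440],None,fx=3,fy=3,interpolation=cv2.INTER_CUBIC),"w9z.png")
p=s["eef_pos"]
q=lambda c,R_,z:(np.array([proj(K,r,o,(c[0]+R_*np.cos(a),c[1]+R_*np.sin(a),z)) for a in np.linspace(0,6.283,60)])-[200,150])*3
for c,R_,z in((p,17,p[2]-12.4),(p,17,p[2]-28.4),((563.4,-75.5),19.5,22)): print(q(c,R_,z).min(0).round(),q(c,R_,z).max(0).round())
E
```

```text
time_s: 10.58
eef_pos: [562.2, -79.4, 81.2]
eef_rot: [0.745, 0.667, -0.0, 0.0]
ft_force: [-0.1, 0.6, -1.1]
gripper_width: 0.364
0.3658478059469089 [0.71732261 0.81137273 0.44780452] [562.02353613 -79.91914872  81.09891932]
[232. 237.] [448. 434.]
[243. 203.] [439. 384.]
[250. 119.] [442. 301.]
```

View pics/w9z.png

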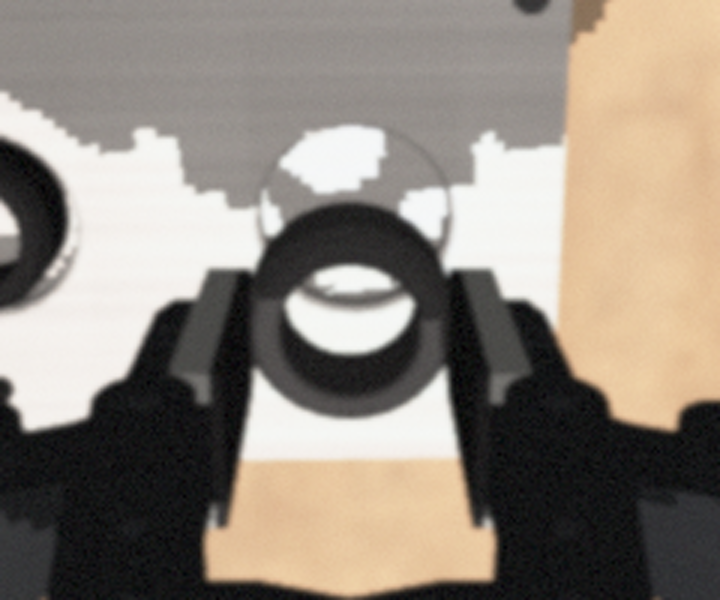

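```bash
python3 -m jog '[0.0022,0.0009,0.014,0,0,0, 0,0,0.012,0,0,0, 0,0,0.006,0,0,0, 0,0,0.003,0,0,0, 0,0,0,0,0,0]'
python3 - <<'E'
from h import *
i,K,r,o=cam("wrist"); s=status.state()
print(s["gripper_width"],s["ft_force"],s["eef_pos"])
save(cv2.resize(i[150:350,200:440],None,fx=3,fy=3,interpolation=cv2.INTER_CUBIC),"w10z.png")
E
```

```text
time_s: 11.25
eef_pos: [563.4, -77.0, 45.8]
eef_rot: [0.745, 0.667, -0.0, -0.0]
ft_force: [0.5, -0.7, 0.6]
gripper_width: 0.369
0.3643368228017358 [ 0.03784192 -0.26250439 -0.15655675] [563.52087545 -76.97276514  46.08545095]
```

View pics/w10z.png

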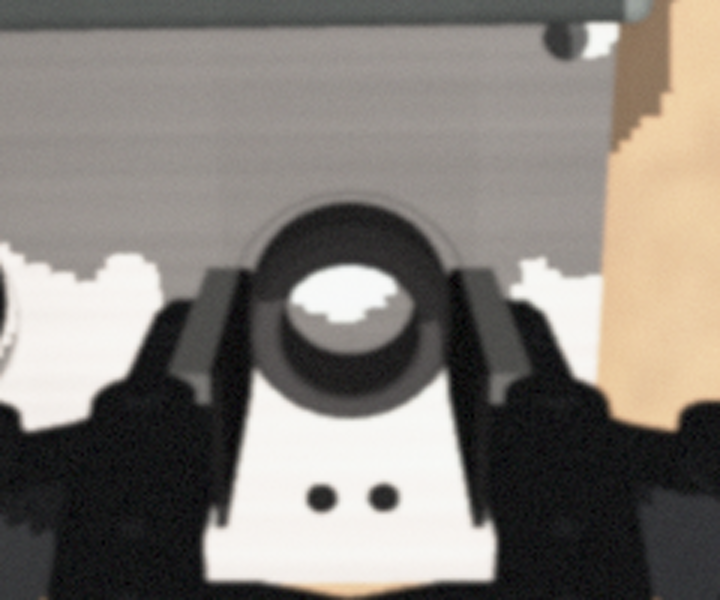

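```bash
python3 -m jog '[0,0,0.0015,0,0,0, 0,0,0,0,0,0]' 
python3 -m jog '[0,0,0,0,0,0, 0,0,0,0,0,0, 0,0,0,0,0,0]' 0.42
python3 -m jog '[0,0,-0.02,0,0,0, 0,0,-0.04,0,0,0, 0,0,-0.05,0,0,0, 0,0,-0.05,0,0,0, -0.0,-0.04,0,0,0,0, 0,0,0,0,0,0, 0,0,0,0,0,0]' 0.3
python3 - <<'E'
from h import *
i,K,r,o=cam("wrist"); save(i,"w11.png"); s=status.state()
print(s["gripper_width"],s["ft_force"],s["eef_pos"])
np.savez("w11.npz",i=i,K=K,r=r,o=o,p=s["eef_pos"])
E
```

```text
time_s: 11.55
eef_pos: [563.5, -76.9, 44.6]
eef_rot: [0.745, 0.667, 0.0, 0.0]
ft_force: [-0.5, -0.2, 1.0]
gripper_width: 0.367
time_s: 11.92
eef_pos: [563.4, -76.9, 44.5]
eef_rot: [0.745, 0.667, -0.0, 0.0]
ft_force: [0.1, -0.3, 0.4]
gripper_width: 0.576
time_s: 12.8
eef_pos: [524.1, -72.6, 204.6]
eef_rot: [0.745, 0.667, 0.0, 0.0]
ft_force: [0.6, 0.5, 1.0]
gripper_width: 0.697
0.6985139351368765 [0.71054364 0.21123465 1.36057423] [524.27637585 -72.67866184 204.38568511]
```

View pics/w11.png

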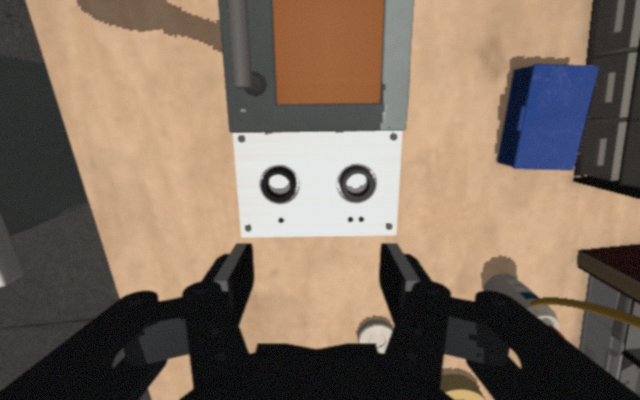

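Run:
```python
from h import *
d=np.load("w11.npz"); i,K,r,o=[d[k] for k in "iKro"]
a=cv2.resize(i[130:240,230:410],None,fx=4,fy=4,interpolation=cv2.INTER_CUBIC); save(a,"w11z.png")
b=cv2.resize(i[0:140,200:420],None,fx=3,fy=3,interpolation=cv2.INTER_CUBIC); save(b,"w11b.png")
# bar centre line points at row 20,60 : approx col
for uv in((239,20),(243,86),(241,60)): print(ray(K,r,o,uv,110).round(1))
i,K,r,o=cam("top")
for uv in((270+85/4,170+197/4),(270+238/4,170+207/4)): print("top",ray(K,r,o,uv,112).round(1))
e=np.array([.9944,-.1054]); l=np.array([.1054,.9944])
print("box mid y line thru",np.array([487.8,-67.5])+135*l)
save(cv2.resize(i[170:250,270:400],None,fx=6,fy=6,interpolation=cv2.INTER_CUBIC),"top2.png")
```

```text
[491.6  54.2 110. ]
[487.4  16.1 110. ]
[488.8  31.6 110. ]
top [492.8 116.2 112. ]
top [483.5  12.  112. ]
box mid y line thru [502.029  66.744]
```

View pics/w11z.png

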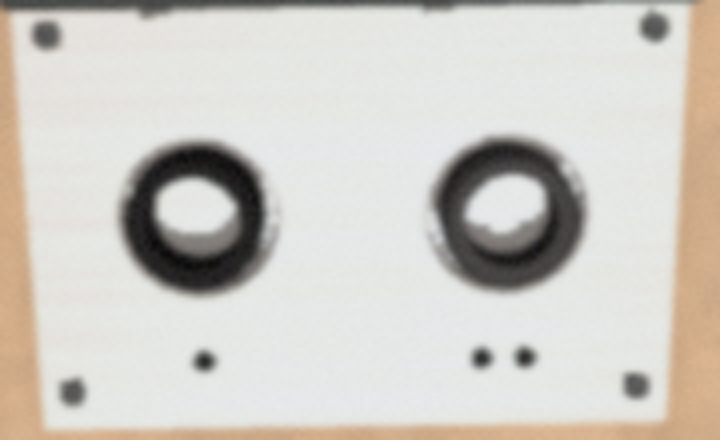

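View pics/w11b.png

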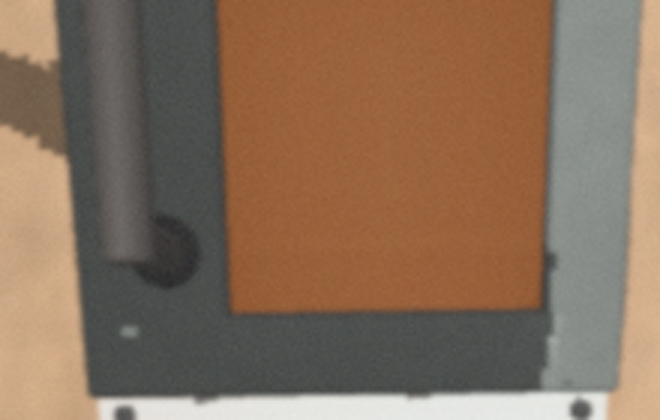

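View pics/top2.png

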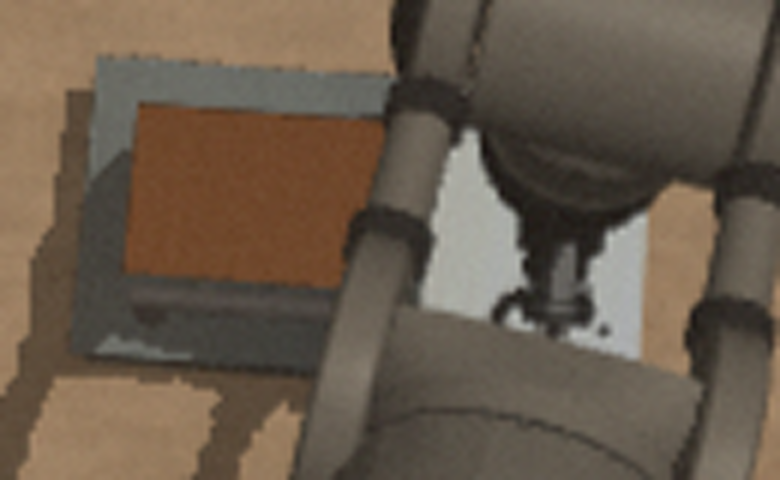

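```bash
python3 -m jog '[0.0338,-0.012,0.006,0,0,0, 0.0338,-0.012,0.006,0,0,0, 0.0338,-0.012,0.006,0,0,0, 0.0338,-0.012,0.006,0,0,0, 0,0,0,0,0,0, 0,0,0,0,0,0]' 0.2
python3 - <<'E'
from h import *
i,K,r,o=cam("wrist"); save(i,"w12.png"); s=status.state()
print(s["gripper_width"],s["ft_force"],s["eef_pos"])
np.savez("w12.npz",i=i,K=K,r=r,o=o,p=s["eef_pos"])
for p in((492,67,110),(486.7,16.3,110)):print(proj(K,r,o,p))
E
```

```text
time_s: 13.65
eef_pos: [491.5, 66.9, 180.3]
eef_rot: [0.745, 0.667, -0.0, 0.0]
ft_force: [0.4, 0.1, -0.9]
gripper_width: 0.803
0.7994183183848286 [-0.32702149  0.22161526 -1.08241528] [491.54415991  66.5364122  180.4274489 ]
[315.02902782 220.72821522]
[315.52486317 290.64453096]
```

View pics/w12.png

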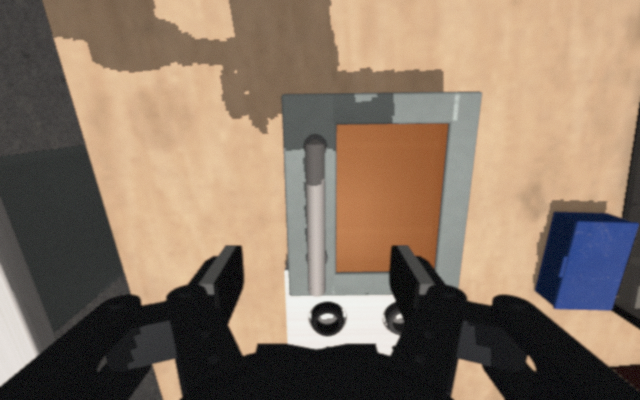

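```bash
python3 -m jog '[0,0,0.035,0,0,0, 0,0,0.026,0,0,0, 0,0,0.01,0,0,0, 0,0,0,0,0,0]' 0.2
python3 -m jog '[0,0,0,0,0,0, 0,0,0,0,0,0, 0,0,0,0,0,0, 0,0,0,0,0,0, 0,0,0,0,0,0]' 1 40
python3 - <<'E'
from h import *
i,K,r,o=cam("wrist"); save(i,"w13.png"); s=status.state()
print(s["gripper_width"],s["ft_force"],s["torque"],s["eef_pos"])
E
```

```text
time_s: 14.2
eef_pos: [491.1, 66.6, 109.3]
eef_rot: [0.745, 0.667, -0.0, -0.0]
ft_force: [-0.2, 0.2, 1.0]
gripper_width: 0.798
time_s: 14.82
eef_pos: [491.1, 67.2, 110.1]
eef_rot: [0.745, 0.667, 0.0, 0.0]
ft_force: [-1.4, 0.0, 5.9]
gripper_width: 0.124
0.12385564626363778 [-0.55592543 -0.07501994  6.93573587] [0.02533515 0.15391881 0.10623189] [491.10942246  67.2135996  110.06165009]
```

View pics/w13.png

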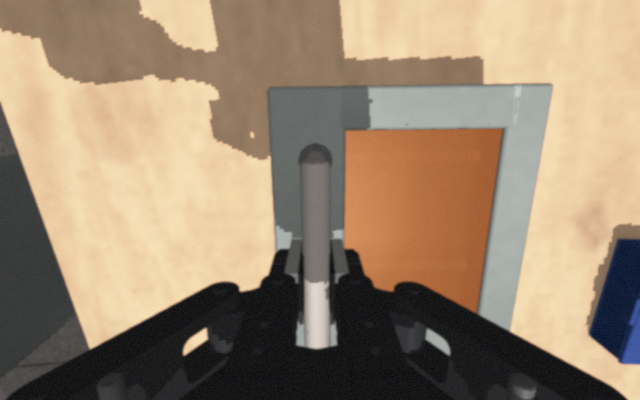

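Run:
```python
import numpy as np
t=np.radians(np.arange(0,45.1,3)); x=-118*np.cos(t)+52*np.sin(t); z=118*np.sin(t)+52*np.cos(t)
print(np.c_[np.degrees(t)[1:],np.diff(x),np.diff(z),x[1:]-x[0],z[1:]-z[0]].round(1))
```

```text
[[ 3.   2.9  6.1  2.9  6.1]
 [ 6.   3.2  5.9  6.1 12. ]
 [ 9.   3.5  5.8  9.6 17.8]
 [12.   3.8  5.6 13.4 23.4]
 [15.   4.1  5.4 17.5 28.8]
 [18.   4.4  5.2 21.8 33.9]
 [21.   4.6  4.9 26.5 38.8]
 [24.   4.9  4.7 31.4 43.5]
 [27.   5.1  4.4 36.5 47.9]
 [30.   5.3  4.1 41.8 52. ]
 [33.   5.5  3.8 47.4 55.9]
 [36.   5.7  3.5 53.1 59.4]
 [39.   5.9  3.2 59.  62.7]
 [42.   6.1  2.9 65.1 65.6]
 [45.   6.2  2.6 71.3 68.2]]
```

```bash
python3 -m jog '[0,0.0029,-0.0061,0,0,0, 0,0.0032,-0.0059,0,0,0, 0,0.0035,-0.0058,0,0,0, 0,0.0038,-0.0056,0,0,0, 0,0.0041,-0.0054,0,0,0, 0,0,0,0,0,0]' 1 40
python3 - <<'E'
from h import *
s=status.state()
print(s["gripper_width"],s["ft_force"],s["torque"],s["eef_pos"])
E
```

```text
time_s: 15.62
eef_pos: [507.5, 65.5, 138.9]
eef_rot: [0.745, 0.667, -0.001, -0.001]
ft_force: [-5.7, 3.3, 0.7]
gripper_width: 0.119
0.11864975440366815 [-5.71694188  3.32212792  0.68538958] [0.50233082 1.10358871 0.1300038 ] [507.51788323  65.5302851  138.85571532]
```

```bash
python3 -m jog '[0,0.0044,-0.0052,0,0,0, 0,0.0046,-0.0049,0,0,0, 0,0.0049,-0.0047,0,0,0, 0,0.0051,-0.0044,0,0,0, 0,0.0053,-0.0041,0,0,0, 0,0,0,0,0,0]'
python3 - <<'E'
from h import *
s=status.state()
print(s["gripper_width"],s["ft_force"],s["torque"],s["eef_pos"])
E
```

```text
time_s: 16.38
eef_pos: [530.6, 63.3, 163.0]
eef_rot: [0.745, 0.667, -0.001, -0.002]
ft_force: [-12.4, 3.6, 10.3]
gripper_width: 0.123
0.12281813823558418 [-12.35775289   3.58262809  10.31527692] [0.70371719 2.28619893 0.11867023] [530.60352648  63.26996718 162.96332628]
```

```bash
python3 -m jog '[0,0.0052,-0.0041,0,0,0, 0,0.0054,-0.0038,0,0,0, 0,0.0056,-0.0035,0,0,0, 0,0.0058,-0.0032,0,0,0, 0,0.0060,-0.0029,0,0,0, 0,0,0,0,0,0, 0,0,0,0,0,0]'
python3 - <<'E'
from h import *
i,K,r,o=cam("wrist"); save(i,"w14.png")
j,K2,r2,o2=cam("scene"); save(cv2.resize(j[160:270,240:400],None,fx=4,fy=4,interpolation=cv2.INTER_CUBIC),"s14.png")
s=status.state()
p=np.array(s["eef_pos"]); d=p-[491.1,67.2,110]
print(s["gripper_width"],s["ft_force"],s["torque"],p)
dx=d[:2]@[.9944,-.1054]; X=-118+dx; Z=52+d[2]
print(dx,d[2],np.hypot(X,Z),np.degrees(np.arctan2(Z,-X))-23.78)
E
```

```text
time_s: 17.25
eef_pos: [560.2, 60.3, 181.6]
eef_rot: [0.745, 0.667, 0.001, 0.0]
ft_force: [-8.5, 5.9, 12.5]
gripper_width: 0.119
0.12111411681545416 [-7.54746757  5.46908353 11.77336906] [0.75837396 1.49521835 0.08670625] [560.18264242  60.37082928 181.60412309]
69.41557421427476 71.60412308603904 132.80973485704024 44.761958949447546
```

View pics/w14.png

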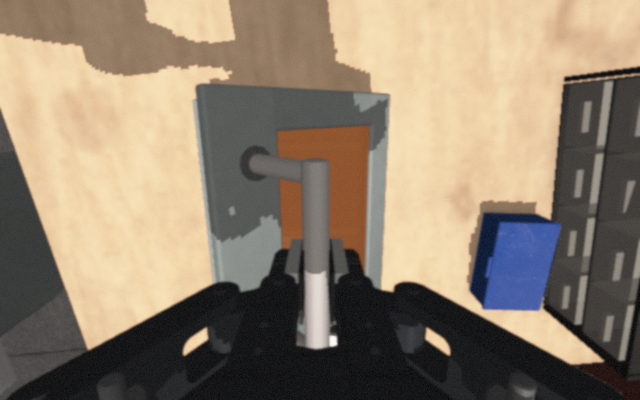

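View pics/s14.png

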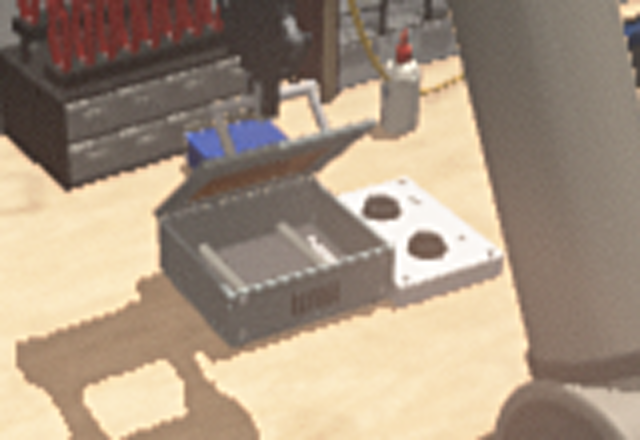

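Run:
```python
from h import *
j,K,r,o=cam("scene"); save(cv2.resize(j[165:235,270:350],None,fx=9,fy=8,interpolation=cv2.INTER_CUBIC),"s15.png")
save(cv2.resize(cam("top")[0][165:250,270:400],None,fx=6,fy=6,interpolation=cv2.INTER_CUBIC),"t15.png")
```

```text
(no output)
```

View pics/s15.png

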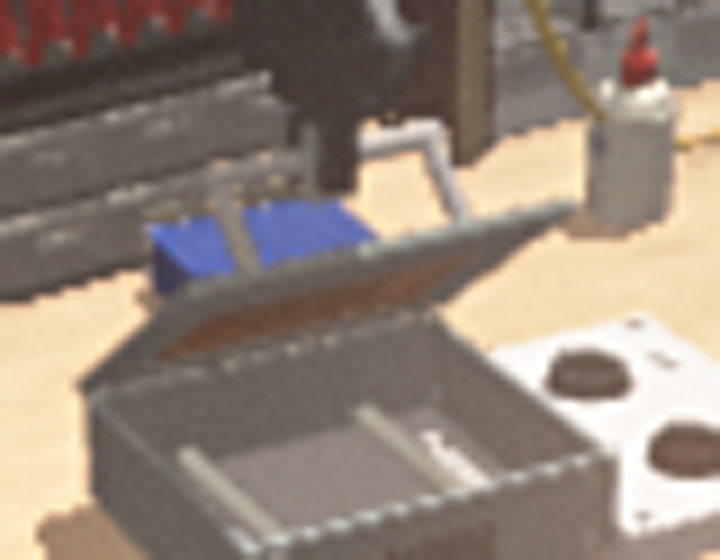

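View pics/t15.png

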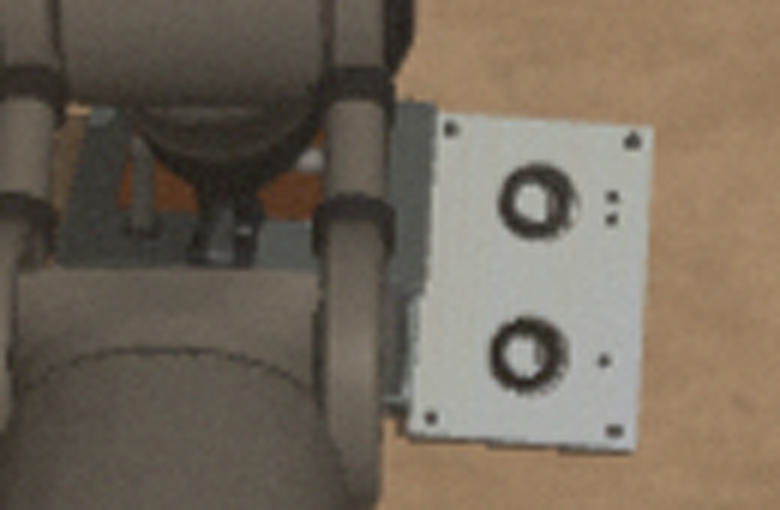

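Run:
```python
from h import *
j,K,r,o=cam("scene")
e=np.array([.9944,-.1054,0]); l=np.array([.1054,.9944,0]); p1=np.array([487.8,-67.5,0])
bar0=np.array([491.1,67.2,110])
def side(uv,ly):
    d=r@np.linalg.inv(K)@np.array([uv[0],uv[1],1.]); t=((p1+ly*l-o)@l)/(d@l); q=o+t*d
    return np.array([(q-bar0)@e-118, q[2]-58])
for n,uv,ly in(("front right corner",(333.6,190.9),55),("hinge right",(318.3,204.75),55),("front left",(292.2,200.4),215),("hinge left",(278.9,213.1),215),("bar right end",(318.7,181.),84),("box front right top",(270+608/9,165+455/8),55),("box front left top",(270+250/9,165+548/8),215)):
    q=side(uv,ly); print(n,q.round(1),np.hypot(*q).round(1),np.degrees(np.arctan2(q[1],-q[0])).round(1))
```

```text
front right corner [-103.2  100.4] 144.0 44.2
hinge right [-2.5 -3. ] 3.9 -50.5
front left [-113.3  110.1] 158.0 44.2
hinge left [-4.9  7.1] 8.6 55.5
bar right end [-52.2 122.1] 132.8 66.9
box front right top [-135.8   -4.2] 135.9 -1.8
box front left top [-149.8    6.6] 149.9 2.5
```

Run:
```python
from h import *
c=vision.camera("wrist"); M=np.linalg.inv(np.array(c["mount"])); K=np.array(c["camera_matrix"])
for x in(45,51,57):
  for z in(-4,0,4):
    q=K@(M@np.array([x,0,z,1]))[:3]; print(x,z,(q[:2]/q[2]).round(1))
a=cv2.imread("pics/w13.png")[130:330,250:390]; b=cv2.imread("pics/w14.png")[130:330,250:390]
cv2.imwrite("pics/cmp.png",cv2.resize(np.hstack([a,b]),None,fx=2.8,fy=2.8,interpolation=cv2.INTER_CUBIC))
```

```text
45 -4 [313.1 174.2]
45 0 [313.2 172.3]
45 4 [313.3 170.5]
51 -4 [313.  158.6]
51 0 [313.1 157.1]
51 4 [313.2 155.8]
57 -4 [313.  142.5]
57 0 [313.1 141.6]
57 4 [313.2 140.6]
```

View pics/cmp.png

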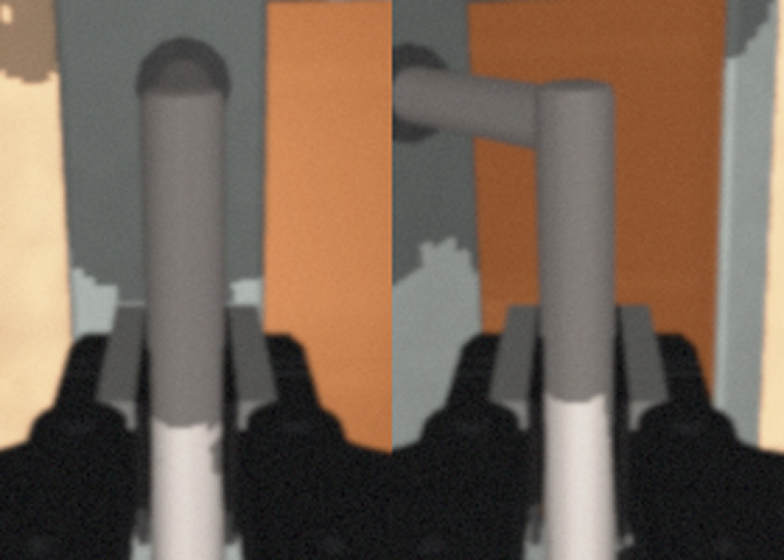

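Run:
```python
import cv2
a=cv2.imread("pics/scene0.png"); cv2.imwrite("pics/s0z.png",cv2.resize(a[190:250,270:370],None,fx=8,fy=8,interpolation=cv2.INTER_CUBIC))
```

```text
(no output)
```

View pics/s0z.png

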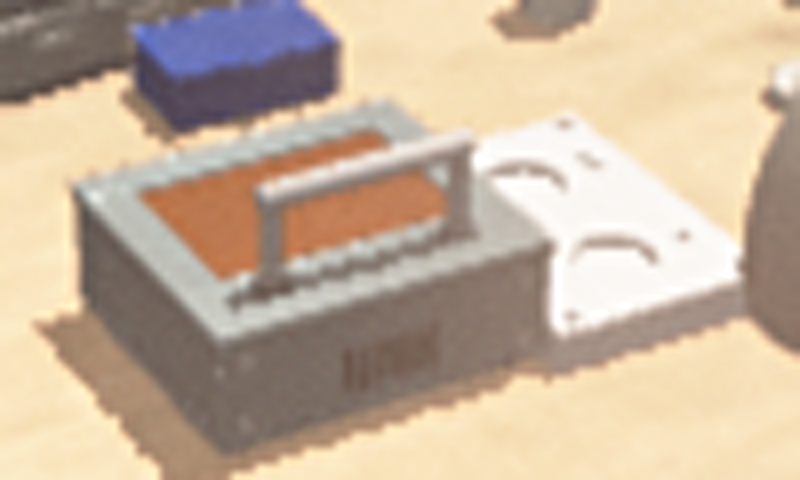

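Run:
```python
from h import *
j,K,r,o=cam("scene")
e=np.array([.9944,-.1054,0]); l=np.array([.1054,.9944,0]); p1=np.array([487.8,-67.5,0]); bar0=np.array([491.1,67.2,110])
def side(uv,ly):
    d=r@np.linalg.inv(K)@np.array([uv[0],uv[1],1.]); t=((p1+ly*l-o)@l)/(d@l); q=o+t*d
    return np.array([(q-bar0)@e-118, q[2]-58])
def show(n,a,b,ly):
    A=side(a,ly);B=side(b,ly); f=lambda q:np.degrees(np.arctan2(q[1],-q[0]))
    D=B-A; print(n,A.round(1),B.round(1),"angle diff",(f(B)-f(A)).round(1),"chord",np.hypot(*D).round(1),"chorddir",np.degrees(np.arctan2(D[1],D[0])).round(1))
show("bar end",(328.75,207.75),(318.7,181),84)
show("corner R",(338.75,220.4),(333.6,190.9),55)
show("corner L",(297.5,232.5),(292.2,200.4),215)
for n,uv,ly in(("rearR",(318.1,202.25),55),("rearL",(279.75,212.9),215)): print(n,side(uv,ly))
```

```text
bar end [-122.3   52.6] [-52.2 122.1] angle diff 43.6 chord 98.8 chorddir 44.7
corner R [-142.7    5.5] [-103.2  100.4] angle diff 42.0 chord 102.9 chorddir 67.4
corner L [-147.9    9.3] [-113.3  110.1] angle diff 40.6 chord 106.5 chorddir 71.1
rearR [-0.72165285  6.62495556]
rearL [-12.3107999   11.77106602]
```

```bash
python3 -m jog '[0,0.0010,-0.0010,0,0,0, 0,0,0,0,0,0, 0,0,0,0,0,0, 0,0,0,0,0,0]'
python3 - <<'E'
from h import *
i,K,r,o=cam("wrist"); save(i,"w16.png")
s=status.state()
p=np.array(s["eef_pos"]); d=p-[491.1,67.2,110]
print(s["gripper_width"],s["ft_force"],s["torque"],p)
dx=d[:2]@[.9944,-.1054]; X=-118+dx; Z=52+d[2]
print(dx,d[2],np.hypot(X,Z),np.degrees(np.arctan2(Z,-X))-23.78,np.degrees(np.arccos(-X/128.95))-23.78)
# bar edges by gradient, several rows
for f in("w13","w16"):
    g=cv2.GaussianBlur(cv2.cvtColor(cv2.imread(f"pics/{f}.png"),cv2.COLOR_BGR2GRAY),(1,9),0).astype(float)
    for row in(175,185,195,205,215):
        gx=np.abs(np.diff(g[row,290:345])); print(f,row,np.argmax(gx[:26])+290,np.argmax(gx[26:])+316,end=' | ')
    print()
E
```

```text
time_s: 18.1
eef_pos: [561.1, 60.2, 182.0]
eef_rot: [0.745, 0.667, 0.001, -0.0]
ft_force: [-7.2, 5.0, 8.8]
gripper_width: 0.121
0.12071341495242853 [-6.48411148  4.74044952  8.35680436] [0.73428939 1.26193679 0.07837568] [561.05481948  60.24021634 182.00291741]
70.29663368740871 72.00291741320822 132.86208896649265 45.17848953487507 44.50827274121363
w13 175 299 343 | w13 185 298 343 | w13 195 303 343 | w13 205 302 343 | w13 215 300 343 | 
w16 175 299 326 | w16 185 302 326 | w16 195 299 326 | w16 205 300 326 | w16 215 303 323 |
```

```bash
python3 -m jog '[0,0,0,0,0,0, 0,0,0,0,0,0, 0,0,0,0,0,0, 0,0,0,0,0,0, 0,0,0,0,0,0, 0,0,0,0,0,0]'
python3 - <<'E'
from h import *
i,*_=cam("top"); save(i,"t17.png"); j,*_=cam("scene"); save(j[150:280,240:400].repeat(4,0).repeat(4,1),"s17.png")
E
```

```text
time_s: 18.9
eef_pos: [561.1, 60.2, 182.0]
eef_rot: [0.745, 0.667, 0.001, -0.0]
ft_force: [-7.7, 5.1, 9.0]
gripper_width: 0.123
```

View pics/t17.png

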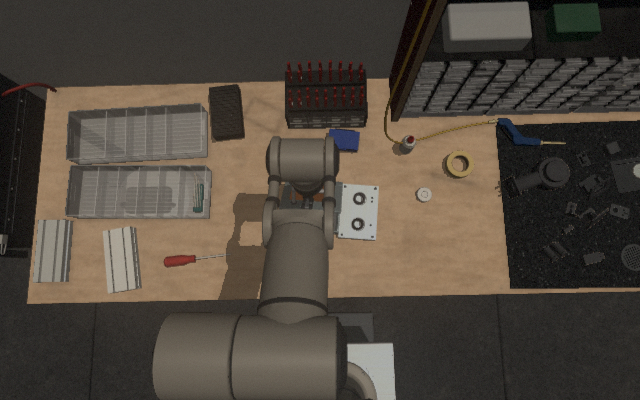

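View pics/s17.png

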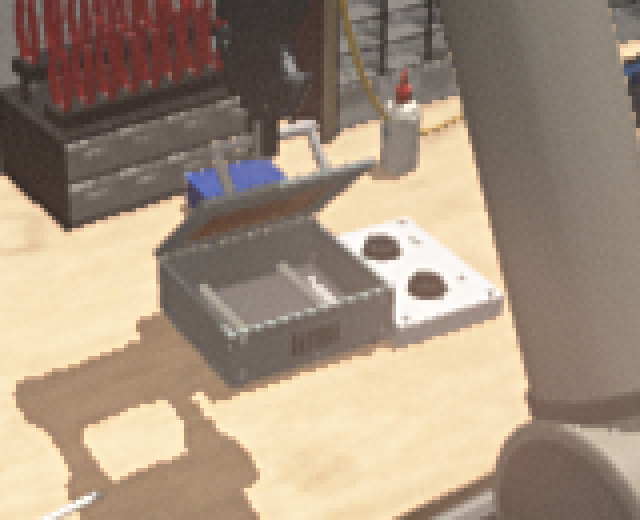

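The pose is steady, both caps are in their pockets at (358,225) and (359,198), and the puck, glue, tape and driver are where they were. Handing in.

```bash
python3 -c "
from station import env; print(env.finish_job())"
```

```text
the job is handed in; nothing more can be done
None
```

I seated one cap in the one-dimple pocket, then the other in the two-dimple pocket. After that I gripped the lid's bar, raised the lid to about 45° and handed the job in at about 19 s, still holding it.

- **Caps:** close wrist views after each release showed them flat and centred. The last top and scene pictures still show both in their pockets, with the puck, glue bottle, tape and screwdriver where they were.
- **Lid angle:** the tool position puts it at 44.5° to 45.2°. In the scene camera, the bar's end gave about 43° to 45°. The lid's front corners gave about 41° to 42°, but there I could not tell which edge of the lid I was seeing.
- **Steadiness:** over the last 0.8 s before hand-in the pose did not change.
- **Disagreement:** the tool ended about 4 mm farther from the hinge than the stated arc, with about 12 N of steady force at the wrist. The bar may have slipped a few millimetres in the pads while turning; I did not confirm this.

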